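# Raise the pour-over dripper and set the mug under it

## Task

Make the pour-over stand ready for the tall mug. The dripper hangs too low for it: spin the knurled collar on the threaded post until the dripper's spout will hang a finger's width (about 12 mm) above the mug's rim, and take the mug out of the caddy and stand it upright on the stand's base, centred under the spout. Don't ram the mug against the dripper or tip it over, and leave the other things where they are.

Things in the scene. Friction and masses are not known exactly. Their poses are not given: they have to be found in the camera images.
- stand: the pour-over stand, fixed: walnut base board 205 x 130 mm, 16 mm high, with a steel post (19 mm diameter, threaded above 100 mm, top at 250 mm). Origin: on the counter below the dripper's axis; +x points to the post at x = 110 mm, y = 0; +z up. The board spans x -55 to 150, y -65 to 65 mm.
- pad (a point): the middle of the mug pad on top of the stand's base board, 16 mm above the counter: the mug's underside belongs here.
- carriage: the black carriage on the post; does not turn, and is moved only by the collar. Origin: post axis, mid-height of its flat bar (10 mm thick), which runs to the stand's -x to a hoop holding the conical steel dripper. Dripper: axis 110 mm from the post, outer radius 13 mm near the spout (70 mm below this origin), widening to 54 mm at its top (8 mm above this origin).
- spout (a point): the centre of the dripper's lower end (the spout), on the dripper's axis.
- collar_mid (a point): centre of the knurled brass collar: 46 mm diameter, 24 mm tall, axis vertical, round the threaded post; its underside is 18 mm above the carriage's origin (10 mm above the dripper's top edge), with a hub of radius 16 mm below it. The post sticks out at most 38 mm above the collar's top and passes between the fingers when the collar is gripped from above.
- collar (a joint): angle of the collar in rad, growing as it turns counter-clockwise seen from above, which raises collar, carriage and dripper together by 16 mm per turn (2.55 mm per rad). Range 0 to 11.7; at 0 the spout is 100 mm above the counter. Stiff (about 0.1 N m), stays where it is left.
- mug: the tall thick-walled stoneware mug: 92 mm high, outer diameter 84 mm (72 mm at the foot; too wide to grip round), wall 8 mm, about 0.36 kg, handle on its +x side. Origin: centre of its underside; +z up to the mouth. It starts in the caddy, handle pointing away from the robot.
- mug_rim (a point): the centre of the mug's mouth, at rim height, 92 mm above the mug's underside.
- mug_handle (a point): middle of the upright grip bar of the mug's handle: 12 mm wide (along the mug's y), 9 mm thick (along its x), from 23 to 73 mm above the mug's underside, centred 70.5 mm from the mug's axis; stubs 9 mm high join its ends to the wall.
- caddy: a fixed wooden tray, 150 x 190 mm, walls 60 mm high and 6 mm thick, floor 6 mm, parted by a wall into a large bay on its -y side (the mug) and a small bay on its +y side (the small cup). Origin: centre of its underside.
- cup: a small espresso cup, 58 mm in diameter and 58 mm high, in the caddy's small bay; leave it alone. Origin: centre of its underside.
- canister: a coffee canister with wooden lid, 94 mm in diameter and 138 mm high; leave it alone. Origin: centre of its underside.
- jug: a small steel milk jug, 72 mm in diameter and 85 mm high, handle to its -x; leave it alone. Origin: centre of its underside.
- kettle: a black gooseneck kettle, 150 mm in diameter and 138 mm high, spout to its +x; leave it alone. Origin: centre of its underside.
Things that resemble listed ones, but are neither listed nor needed, are in the scene too. What is shaped like the mug but blue or purple is not meant. Leave any orange look-alike of the stand alone.

How it is judged:
At the end, for the whole second after the job is handed in: The mug stands upright and still on the stand's base, its mouth centred under the spout to 12 mm, and the spout hangs 6 to 18 mm above the rim (z of spout in the frame of mug_rim between 0.006 and 0.018 m and horizontal distance between spout and mug_rim below 0.012 m and angle between mug's own z axis and vertical below 0.05 rad and distance between mug and pad below 0.013 m and contact force between mug and stand above 1 N and linear speed of mug below 0.01 m/s); the robot touches nothing.
It fails at once if the mug is tipped over (angle between mug's own z axis and vertical above 0.7 rad).
It fails at once if the mug is rammed against the dripper (contact force between mug and carriage above 20 N).
It fails at once if the small cup is taken or knocked over (distance of cup from where it was at the start of the episode above 0.05 m or angle between cup's own z axis and vertical above 0.6 rad).
It fails at once if the canister, jug or kettle is disturbed (distance of any of canister, jug, kettle from where it was at the start of the episode above 0.03 m).
It also fails if it takes over 72 s, if anything falls off the work surface, if the arm or the gripper's body presses on something with over 40 N, if the wrist force passes 120 N, or if a joint passes its speed limit or range.

## Robot

A 7-joint arm with a two-finger parallel gripper is mounted at the origin on the work surface. World frame = base frame: x ahead of the robot, y to its left, z up, the work surface at z = 0. Lengths are in m, angles in rad, forces in N, time in s.
With the tool pointing down it reaches from about 0.35 to 0.9 m from the base axis. Payload 7.2 kg.
Tool frame: the origin (TCP) lies at the very end of the fingers, on their centre line; the grasp point (between the pads) lies 19 mm behind it; z points along the fingers, y is the line along which they close (so a half turn about z gives the same grasp; the last joint's range is limited). The gripper opens to 85 mm and grips with 20 to 120 N. Pads are 22 mm wide; open, the fingers measure 114 mm over their backs; the gripper's body (76 mm by 85 mm) begins 54 mm behind the grasp point. The pads swing forward as they close: fully open they stand 13 mm farther back than shut.
Start: joints at [-1.269, 0.411, -0.013, 1.596, 0.006, 1.134, -0.082], TCP at [0.226, 0.583, 0.202] pointing down, gripper open.
Joint ranges: [-2.95, 2.95], [-0.29, 1.99], [-1.47, 1.44], [0.14, 2.54], [-1.03, 4.17], [0.13, 1.85], [-2.86, 2.86]. Speed limits (rad/s): [2.39, 2.39, 3.01, 3.01, 3.14, 3.14, 3.14].

## Interface

Orientations are given as a rotation vector (axis times angle).
In Python, from bench import sense, camera, close_job, boxes_of, tip_of gives the robot as it stands.
- The arm moves only by the tool carry_out, never from a script. Its argument "moves" is a list of rows, each a list of 3 entries, a list of its own where there are three numbers: the shift along the tool's x, y, z in mm, then the turn, a rotation vector about the tool's x, y, z in rad, then the finger opening in mm, from 0 to 85.4. A call has exactly 5 rows; each row shifts and turns the commanded pose from where the row before left it, along the tool's axes as they then stand; what a row does not reach is not made up. A row lasts 1/12 s, in which the tool goes at most 41.7 mm and 7.16 degrees, less where a joint would pass 70% of its speed; a pose out of reach is approached as far as the arm can. A call with a gripper value outside its range is refused whole. The fingers move at their own pace and stop on an object; "force" is the grip in N (left out, the last holds). Time passes only in rows, so rows that do not move let the fingers close, or fill a call up. It gives the time, the measured TCP pose, the force, the opening and the grip force at its end, in the units of the state.
- sense(): the state, without advancing time (a new reading comes with each control period).
- camera(name): name is "side" or "top" or "wrist"; returns a dict with "color" (384x512x3 uint8, red, green, blue), "camera_matrix" (3x3 intrinsics, pixels), "world_to_cam" (4x4, takes a point from world to camera coordinates). Camera axes: x right, y up, looking along -z (the intrinsics and any distortion apply to the point x, -y, -z); pixel columns grow to the right and rows downward; lengths in m; the calibration is good to about 2 mm. A picture is of the moment at which its call begins. There is no depth.
- close_job(): hands the job in; it is judged then, once.
Trained networks look in the newest picture that a camera, given by its name, has taken for a name from the list of things; names that differ only in an ending like _2 or _b are one class to them, and where a whole thing is asked for, a point or a joint stands for the part that bears it (a point fixed in the world has none). Each returns a list of dicts, best first, with "p" (0 to 1); they miss things now and then, are a little off and sometimes report something else, mostly with a low value. They report only what shows in the picture. A call takes as long as a camera call. They do not tell look-alikes from the thing itself.
- boxes_of(thing, camera): "position" ([x, y, z] in m, in world coordinates, good to about 4 mm: the middle of the surface that is visible of it).
- tip_of(thing, camera): "position" ([x, y, z] in m, in world coordinates, good to about 4 mm: a listed point, or the origin of a listed thing).
The state is a dict: "clock": time; "joint_positions": joint angles; "joint_velocities": joint speeds; "effort": joint torques, N m; "position": TCP position; "tool_rot": TCP orientation; "force": force on the tool from outside, world axes, zero at the start; "ft_torque": the same for the moment, N m; "gripper_width": opening from 0.0 (shut) to 1.0 (fully open); "gripper_force": force on a finger pad.
Only numpy, scipy, OpenCV 4.12 (cv2) and the standard library are available. Lean on these libraries where they do the work, as an engineer would, in place of code of your own. Each camera call takes 0.05 s, during which the arm holds its last target. There are 200 camera calls.

## Working session

There is one attempt and no reset: what is moved stays moved. The work goes in short steps, Python scripts to look and compute and a tool call to move; the robot and the scene stay as the last step left them, time stands still between calls to the robot, and variables do not carry over. Pictures are saved under pics/ and viewed, at most 10 in all, crops included, and the job is handed in when it is done.

Besides the shell and the picture viewer there is one more tool, called after "Call:" as name(argument=value, ...) on one line, values as JSON. carry_out: Moves the arm, as the interface text tells. Its arguments: {"type":"object","properties":{"moves":{"type":"array","items":{"type":"array"}},"force":{"type":"number"}},"required":["moves"]}

```bash
mkdir -p pics; ls
python3 - <<'E'
from bench import sense,camera,boxes_of,tip_of
import cv2
for c in ("side","top"):
    r=camera(c); cv2.imwrite(f"pics/{c}0.png",r["color"][:,:,::-1])
    for n in ["pad","spout","collar_mid","mug","mug_rim","mug_handle","caddy","cup","canister","jug","kettle","stand","carriage"]:
        print(c,n,[([round(float(x),3) for x in d["position"]],round(float(d["p"]),2)) for d in tip_of(n,c)])
s=sense();print(s)
E
```

```text
pics
side pad [([0.221, -0.27, 0.015], 0.64), ([0.525, -0.163, 0.017], 0.55)]
side spout [([0.228, -0.272, 0.106], 0.76), ([0.526, -0.164, 0.109], 0.65)]
side collar_mid [([0.632, -0.174, 0.214], 0.51), ([0.336, -0.297, 0.196], 0.49)]
side mug [([0.517, 0.153, 0.006], 0.92), ([0.352, 0.177, 0.002], 0.89), ([0.726, 0.242, -0.003], 0.84)]
side mug_rim [([0.515, 0.153, 0.096], 0.9), ([0.356, 0.174, 0.093], 0.86), ([0.728, 0.242, 0.095], 0.59)]
side mug_handle [([0.585, 0.157, 0.052], 0.69), ([0.31, 0.229, 0.052], 0.69)]
side caddy [([0.534, 0.187, -0.001], 0.86), ([0.53, -0.163, -0.003], 0.2)]
side cup [([0.553, 0.242, 0.005], 0.4), ([0.631, -0.179, 0.184], 0.37)]
side canister [([0.762, -0.0, -0.005], 0.75)]
side jug [([0.641, 0.442, 0.001], 0.69)]
side kettle []
side stand [([0.528, -0.162, -0.0], 0.94), ([0.227, -0.273, 0.001], 0.79)]
side carriage [([0.634, -0.177, 0.182], 0.72), ([0.33, -0.302, 0.171], 0.72), ([0.632, -0.175, 0.212], 0.46)]
top pad [([0.228, -0.27, 0.018], 0.81), ([0.523, -0.164, 0.019], 0.68)]
top spout [([0.23, -0.269, 0.102], 0.9), ([0.522, -0.157, 0.112], 0.83)
[... 866 characters left out ...]
'joint_positions': array([-1.26919956,  0.41109935, -0.01270967,  1.59618146,  0.00561544,
        1.13430196, -0.08220803]), 'joint_velocities': array([-0.00082734,  0.00121096, -0.00025201, -0.0013778 ,  0.00046408,
       -0.00019639, -0.00094139]), 'effort': array([ 1.49524080e-04, -6.00420499e+01,  6.81370050e-01, -2.99736929e+01,
        1.39660790e-02,  2.18720787e-03, -9.85704105e-06]), 'position': array([0.22590538, 0.58275984, 0.20210545]), 'tool_rot': array([5.77542959e-01, 3.08803430e+00, 6.94544930e-05]), 'force': array([-0.16642335, -0.05924839,  0.20531361]), 'ft_torque': array([-0.00598074, -0.007618  ,  0.00820434]), 'gripper_force': 0.0, 'gripper_width': 1.0027494645107486}
```

View pics/side0.png

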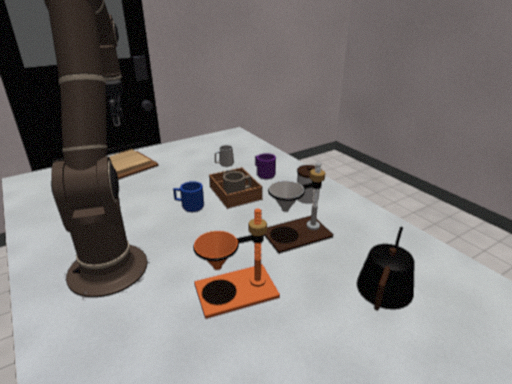

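View pics/top0.png

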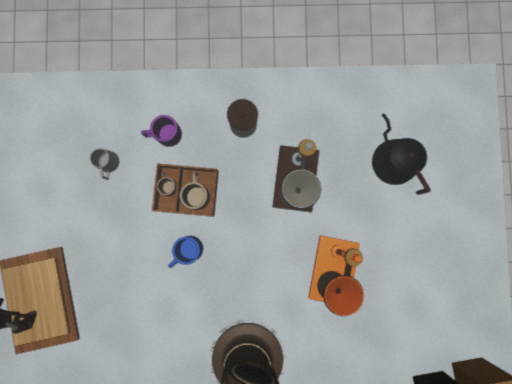

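The side view shows what could be confused:
- **Stands:** walnut and steel at (298,232), orange at (235,290).
- **Mugs:** stoneware in the caddy at (235,180), blue at (192,196), purple at (265,165). The grey jug is at (226,155).
- **Cup:** the small cup sits in the small bay, top-view pixel (166,186). The caddy mug is at (194,195).

I choose the walnut stand and the caddy mug. Next I'll check one close crop, average the measurements and plan the first move.

```bash
cat > h.py <<'E'
import numpy as np, json
from scipy.spatial.transform import Rotation as R, Slerp
from bench import sense,camera,boxes_of,tip_of
def near(n,c,ref,tol=.06):
    return [d["position"] for d in tip_of(n,c) if np.linalg.norm(np.array(d["position"])-ref)<tol][:1]
def plan(wps, start=None, vmax=40, wmax=.12):
    """wps: (pos, yaw of tool y axis, Rot or None, width, rows or None); prints calls of 5 rows"""
    s=sense(); p,r=(s["position"],R.from_rotvec(s["tool_rot"])) if start is None else start
    rows=[]
    for pos,rot,w,n in wps:
        pos=np.array(pos,float)
        m=int(np.ceil(max(np.linalg.norm(pos-p)*1e3/vmax,(r.inv()*rot).magnitude()/wmax,n or 1)))
        for k in range(m):
            f=1/(m-k)
            sh=np.round(r.inv().apply(pos-p)*f*1e3,1); tu=np.round((r.inv()*rot).as_rotvec()*f,4)
            rows.append([sh.tolist(),tu.tolist(),w]); p=p+r.apply(sh)/1e3; r=r*R.from_rotvec(tu)
    while len(rows)%5: rows.append([[0,0,0],[0,0,0],rows[-1][2]])
    for i in range(0,len(rows),5): print(json.dumps(rows[i:i+5]))
    return p,r
def down(az): # tool z down, tool y at azimuth az
    y=np.array([np.cos(az),np.sin(az),0]); z=np.array([0,0,-1.]); return R.from_matrix(np.c_[np.cross(y,z),y,z])
E
python3 - <<'E'
from h import *
import cv2
ref={"spout":[.525,-.163,.11],"collar_mid":[.634,-.176,.21],"carriage":[.635,-.178,.18],"pad":[.525,-.163,.016],"mug":[.517,.153,.005],"mug_rim":[.517,.153,.097],"mug_handle":[.585,.155,.054],"caddy":[.535,.185,0]}
acc={k:[] for k in ref}
for i in range(5):
    for c in("side","top"):
        im=camera(c)
        for k in ref: acc[k]+=near(k,c,np.array(ref[k]),.02)
for k,v in acc.items(): v=np.array(v);print(k,len(v),v.mean(0).round(4),v.std(0).round(4))
t=camera("top")["color"][:,:,::-1]; s=camera("side")["color"][:,:,::-1]
a=cv2.resize(t[140:225,140:330],None,fx=4,fy=4,interpolation=cv2.INTER_CUBIC)
b=cv2.resize(s[140:255,180:370],None,fx=2.0,fy=2.0,interpolation=cv2.INTER_CUBIC); b=cv2.copyMakeBorder(b,0,0,0,a.shape[1]-b.shape[1],cv2.BORDER_CONSTANT)
cv2.imwrite("pics/crop1.png",np.vstack([a,b]))
plan([([.30,.52,.30],down(1.2-.36),70,3),([.50,.22,.32],down(-.5),70,None),([.634,-.176,.32],down(-2.2),70,None)])
E
```

```text
spout 10 [ 0.5257 -0.1615  0.1112] [0.0013 0.0037 0.0011]
collar_mid 10 [ 0.6332 -0.1765  0.2093] [0.0022 0.003  0.0031]
carriage 9 [ 0.6329 -0.178   0.1811] [0.0021 0.0009 0.0016]
pad 10 [ 0.5257 -0.1628  0.0175] [0.0012 0.0022 0.0018]
mug 10 [0.5173 0.1514 0.0052] [0.0014 0.0019 0.0014]
mug_rim 10 [0.518  0.1518 0.097 ] [0.0038 0.0015 0.0014]
mug_handle 10 [0.5866 0.154  0.0531] [0.002  0.0016 0.0024]
caddy 8 [0.5366 0.1848 0.0006] [0.0022 0.0019 0.0032]
[[[-22.9, -7.9, -24.5], [-0.0, -0.0, 0.0903], 70], [[-23.6, -5.8, -24.5], [-0.0, 0.0, 0.0902], 70], [[-24.0, -3.7, -24.4], [-0.0, 0.0, 0.0903], 70], [[-24.2, -1.5, -24.5], [-0.0, 0.0, 0.0902], 70], [[-29.1, -7.5, -1.7], [-0.0, 0.0, 0.1117], 70]]
[[[-29.8, -4.2, -1.7], [-0.0, 0.0, 0.1117], 70], [[-30.0, -0.9, -1.7], [-0.0, 0.0, 0.1117], 70], [[-29.9, 2.5, -1.7], [-0.0, 0.0, 0.1117], 70], [[-29.5, 5.8, -1.6], [-0.0, 0.0, 0.1117], 70], [[-28.7, 9.1, -1.7], [-0.0, 0.0, 0.1116], 70]]
[[[-27.5, 12.2, -1.6], [-0.0, 0.0, 0.1117], 70], [[-25.9, 15.2, -1.7], [-0.0, 0.0, 0.1116], 70], [[-24.1, 18.0, -1.6], [-0.0, 0.0, 0.1117], 70], [[-21.9, 2
[... 225 characters left out ...]
, [[-13.8, 24.2, 0.0], [0.0, 0.0, 0.1133], 70], [[-11.0, 25.6, 0.0], [0.0, 0.0, 0.1133], 70]]
[[[-8.0, 26.7, 0.0], [0.0, 0.0, 0.1133], 70], [[-4.9, 27.4, 0.0], [0.0, 0.0, 0.1134], 70], [[-1.8, 27.8, 0.0], [0.0, 0.0, 0.1133], 70], [[1.4, 27.9, 0.0], [0.0, 0.0, 0.1134], 70], [[4.5, 27.5, 0.0], [0.0, 0.0, 0.1133], 70]]
[[[7.6, 26.8, 0.0], [0.0, 0.0, 0.1134], 70], [[10.6, 25.8, 0.0], [0.0, 0.0, 0.1133], 70], [[13.4, 24.5, 0.0], [0.0, 0.0, 0.1134], 70], [[16.1, 22.8, 0.0], [0.0, 0.0, 0.1133], 70], [[18.5, 20.8, 0.0], [0.0, 0.0, 0.1134], 70]]
[[[20.8, 18.5, 0.0], [0.0, 0.0, 0.1133], 70], [[0, 0, 0], [0, 0, 0], 70], [[0, 0, 0], [0, 0, 0], 70], [[0, 0, 0], [0, 0, 0], 70], [[0, 0, 0], [0, 0, 0], 70]]
```

View pics/crop1.png

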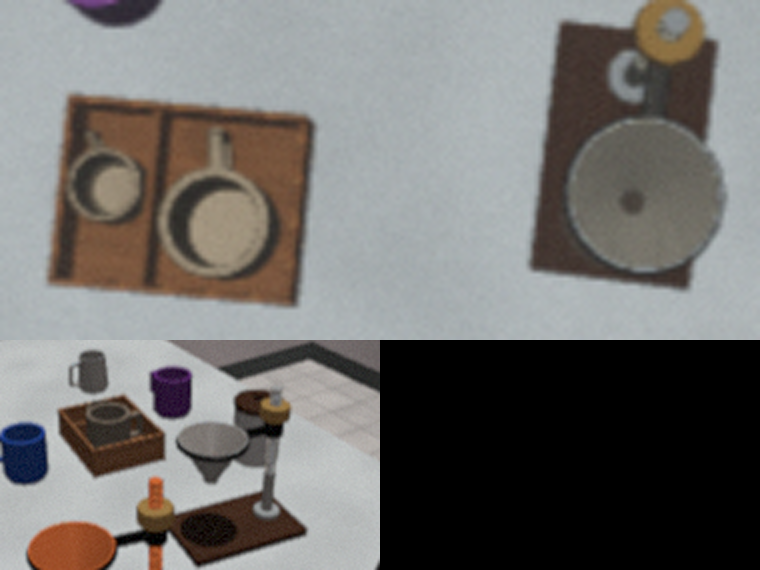

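The crop shows the stoneware mug in the large bay at crop pixel (218,222), handle up and away, and the small cup at (105,185). The walnut stand has a grey dripper at (645,195) and a brass collar at (670,32). That confirms the choice. Moving above the collar.

Call:
carry_out(moves=[[[-22.9,-7.9,-24.5],[0,0,0.09],70],[[-23.6,-5.8,-24.5],[0,0,0.09],70],[[-24,-3.7,-24.5],[0,0,0.09],70],[[-24.2,-1.5,-24.5],[0,0,0.09],70],[[-29.1,-7.5,-1.7],[0,0,0.112],70]])

```text
clock: 6.42
position: [0.3183, 0.497, 0.3066]
tool_rot: [1.288, 2.865, 0.012]
force: [0.0, 0.1, 0.4]
gripper_width: 0.817
gripper_force: 0.0
```

Call:
carry_out(moves=[[[-29.8,-4.2,-1.7],[0,0,0.112],70],[[-30,-0.9,-1.7],[0,0,0.112],70],[[-29.9,2.5,-1.7],[0,0,0.112],70],[[-29.5,5.8,-1.7],[0,0,0.112],70],[[-28.7,9.1,-1.7],[0,0,0.112],70]])

```text
clock: 6.83
position: [0.4007, 0.3688, 0.3106]
tool_rot: [-2.032, -2.395, -0.001]
force: [-0.1, -0.5, 0.0]
gripper_width: 0.82
gripper_force: 0.0
```

Call:
carry_out(moves=[[[-27.5,12.2,-1.7],[0,0,0.112],70],[[-25.9,15.2,-1.7],[0,0,0.112],70],[[-24.1,18,-1.7],[0,0,0.112],70],[[-21.9,20.5,-1.7],[0,0,0.112],70],[[-19.5,22.9,-1.7],[0,0,0.112],70]])

```text
clock: 7.25
position: [0.4838, 0.2436, 0.3191]
tool_rot: [-2.615, -1.74, -0.001]
force: [0.7, -0.3, 0.1]
gripper_width: 0.821
gripper_force: 0.0
```

Call:
carry_out(moves=[[[-16.8,24.8,-1.7],[0,0,0.112],70],[[-18.9,20.5,0],[0,0,0.113],70],[[-16.4,22.5,0],[0,0,0.113],70],[[-13.8,24.2,0],[0,0,0.113],70],[[-11,25.6,0],[0,0,0.113],70]])

```text
clock: 7.67
position: [0.5355, 0.1129, 0.3207]
tool_rot: [-2.996, -0.944, -0.001]
force: [1.1, 0.1, 0.1]
gripper_width: 0.825
gripper_force: 0.0
```

Call:
carry_out(moves=[[[-8,26.7,0],[0,0,0.113],70],[[-4.9,27.4,0],[0,0,0.113],70],[[-1.8,27.8,0],[0,0,0.113],70],[[1.4,27.9,0],[0,0,0.113],70],[[4.5,27.5,0],[0,0,0.113],70]])

```text
clock: 8.08
position: [0.5801, -0.019, 0.3207]
tool_rot: [-3.14, -0.072, -0.001]
force: [0.0, 0.7, -0.2]
gripper_width: 0.819
gripper_force: 0.0
```

Call:
carry_out(moves=[[[7.6,26.8,0],[0,0,0.113],70],[[10.6,25.8,0],[0,0,0.113],70],[[13.4,24.5,0],[0,0,0.113],70],[[16.1,22.8,0],[0,0,0.113],70],[[18.5,20.8,0],[0,0,0.113],70]])

```text
clock: 8.5
position: [0.6249, -0.1509, 0.3205]
tool_rot: [-3.036, 0.806, -0.0]
force: [-0.1, -0.2, -1.0]
gripper_width: 0.823
gripper_force: 0.0
```

Run:
```python
from h import *
import cv2
s=sense();print(s["clock"],s["position"].round(4),s["joint_positions"].round(2),s["force"].round(1));r=R.from_rotvec(s["tool_rot"]);print(r.as_matrix().round(3))
acc=[]
for i in range(4):
    im=camera("wrist"); acc+=[d["position"] for d in tip_of("collar_mid","wrist")[:1]]
print(np.array(acc).round(4))
cv2.imwrite("pics/w1.png",im["color"][:,:,::-1])
plan([([.633,-.1768,.32],down(-2.2),70,None),([.633,-.1768,.192],down(-2.2),70,5)])
```

```text
8.5 [ 0.6249 -0.1509  0.3205] [-0.41  0.47  0.88  1.42 -0.36  1.42 -1.62] [-0.1 -0.2 -1. ]
[[ 0.868 -0.496  0.   ]
 [-0.496 -0.868  0.   ]
 [ 0.    -0.    -1.   ]]
[[ 0.3341 -0.29    0.1954]
 [ 0.3361 -0.2929  0.1991]
 [ 0.3321 -0.292   0.1992]
 [ 0.6323 -0.1762  0.2124]]
[[[21.2, 20.7, 0.5], [-0.0009, 0.0004, 0.1177], 70], [[0.0, 0.0, 25.6], [0.0, -0.0, 0.0], 70], [[0.0, 0.0, 25.6], [0.0, -0.0, 0.0], 70], [[0.0, 0.0, 25.6], [0.0, -0.0, 0.0], 70], [[0.0, 0.0, 25.6], [0.0, -0.0, 0.0], 70]]
[[[0.0, 0.0, 25.6], [0.0, -0.0, 0.0], 70], [[0, 0, 0], [0, 0, 0], 70], [[0, 0, 0], [0, 0, 0], 70], [[0, 0, 0], [0, 0, 0], 70], [[0, 0, 0], [0, 0, 0], 70]]
```

Call:
carry_out(moves=[[[21.2,20.7,0.5],[0,0,0.118],70],[[0,0,25],[0,0,0],70],[[0,0,25],[0,0,0],70],[[0,0,25],[0,0,0],70],[[0,0,22],[0,0,0],70]])

```text
clock: 9.32
position: [0.6327, -0.1768, 0.2217]
tool_rot: [-2.986, 0.973, 0.001]
force: [0.7, -0.7, 0.1]
gripper_width: 0.815
gripper_force: 0.0
```

Call:
carry_out(moves=[[[0,0,15],[0,0,0],70],[[0,0,15],[0,0,0],70],[[0,0,0],[0,0,0],70],[[0,0,0],[0,0,0],46],[[0,0,0],[0,0,0],40]], force=45)

```text
clock: 9.73
position: [0.6334, -0.178, 0.1942]
tool_rot: [-2.986, 0.975, -0.002]
force: [-0.5, -0.2, 0.0]
gripper_width: 0.551
gripper_force: 0.0
```

Call:
carry_out(moves=[[[0,0,0],[0,0,0],35],[[0,0,0],[0,0,0],35],[[0,0,0],[0,0,0],35],[[0,0,0],[0,0,0],35],[[0,0,0],[0,0,0],35]], force=45)

```text
clock: 10.15
position: [0.6329, -0.1783, 0.1933]
tool_rot: [-2.986, 0.977, -0.001]
force: [0.4, 0.8, -0.4]
gripper_width: 0.411
gripper_force: 0.0
```

Run:
```python
from h import *
import cv2
a=camera("side")["color"][130:260,220:400,::-1];b=camera("wrist")["color"][:,:,::-1]
a=cv2.resize(a,(532,384),interpolation=cv2.INTER_CUBIC)
cv2.imwrite("pics/c2.png",cv2.resize(np.hstack([a,b]),(800,294)))
s=sense();print(s["position"],s["gripper_width"],s["gripper_force"],s["force"],s["joint_positions"].round(3))
```

```text
[ 0.63280535 -0.17833588  0.19305599] 0.40765108793778687 0.0 [ 0.14949599 -0.20884096 -0.70367836] [-0.345  0.59   0.851  1.562 -0.465  1.203 -1.612]
```

View pics/c2.png

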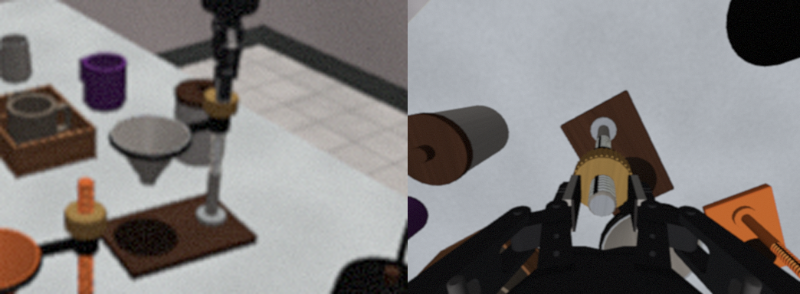

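The wrist view shows the fingers beside the post at about (600,180), but they closed past 46 mm without touching anything. I need to see whether they are above the collar.

Run:
```python
from h import *
import cv2
def draw(c,name,box,f):
    r=camera(c);im=cv2.resize(r["color"][:,:,::-1].copy(),None,fx=f,fy=f,interpolation=cv2.INTER_CUBIC);K=r["camera_matrix"];T=r["world_to_cam"]
    def pr(p):
        q=T@np.r_[p,1];q=K@np.array([q[0],-q[1],-q[2]]);return tuple((q[:2]/q[2]*f).astype(int).tolist())
    s=sense();p=s["position"]
    cv2.circle(im,pr(p),3,(0,0,255),-1)
    a=np.linspace(0,6.28,40)
    for z,col in((.197,(0,255,0)),(.221,(255,0,0))):
        cv2.polylines(im,[np.array([pr([.633+.023*np.cos(t),-.1768+.023*np.sin(t),z]) for t in a])],True,col,1)
    cv2.circle(im,pr([.633,-.1768,.25]),3,(255,0,255),-1)
    print({k:v for k,v in r.items() if k not in("color","world_to_cam")})
    x,y,w,h=[int(v*f) for v in box];return im[y:y+h,x:x+w]
a=draw("side","",(270,110,80,90),4.6);b=draw("wrist","",(150,170,200,212),2)
h=min(a.shape[0],b.shape[0]);cv2.imwrite("pics/c3.png",np.hstack([a[:h],b[:h]]))
```

```text
{'camera_matrix': array([[367.79323309,   0.        , 254.6442176 ],
       [  0.        , 367.79323309, 185.12006232],
       [  0.        ,   0.        ,   1.        ]])}
{'camera_matrix': array([[269.87341155,   0.        , 256.23565543],
       [  0.        , 269.87341155, 191.47237458],
       [  0.        ,   0.        ,   1.        ]])}
```

View pics/c3.png

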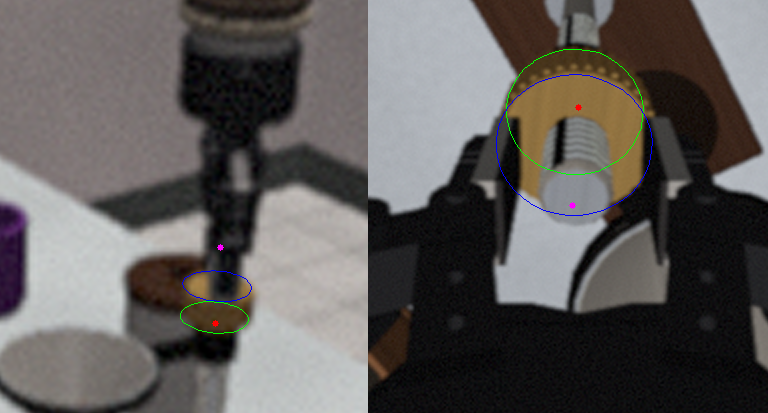

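In the wrist crop the inner pad faces, about (518,120) and (645,120), look nearer than the collar, whose edges are at x 508–650. So the fingertips seem to be above the collar's top. I'll open, go 10 mm deeper and close again.

Call:
carry_out(moves=[[[0,0,0],[0,0,0],66],[[0,0,0],[0,0,0],66],[[0,0,0],[0,0,0],66],[[0,0,0],[0,0,0],66],[[0,0,2],[0,0,0],66]])

```text
clock: 10.77
position: [0.633, -0.1784, 0.1912]
tool_rot: [-2.986, 0.977, -0.001]
force: [0.4, 0.5, -0.3]
gripper_width: 0.773
gripper_force: 0.0
```

Call:
carry_out(moves=[[[0,0,2],[0,0,0],66],[[0,0,2],[0,0,0],66],[[0,0,2],[0,0,0],66],[[0,0,2],[0,0,0],66],[[0,0,0],[0,0,0],66]])

```text
clock: 11.18
position: [0.6325, -0.1782, 0.1824]
tool_rot: [2.986, -0.977, -0.001]
force: [0.5, -0.4, 0.2]
gripper_width: 0.773
gripper_force: 0.0
```

Call:
carry_out(moves=[[[0,0,0],[0,0,0],35],[[0,0,0],[0,0,0],35],[[0,0,0],[0,0,0],35],[[0,0,0],[0,0,0],35],[[0,0,0],[0,0,0],35]], force=45)

```text
clock: 11.6
position: [0.6337, -0.1773, 0.1837]
tool_rot: [-2.985, 0.975, -0.002]
force: [1.3, 4.0, 5.8]
gripper_width: 0.516
gripper_force: 45.4
```

Run:
```python
from h import *
import cv2
s=sense();print(s["clock"],s["position"],s["gripper_width"],s["gripper_force"],s["force"])
b=camera("wrist")["color"][170:382,130:370,::-1];a=camera("side")["color"][110:216,260:350,::-1]
cv2.imwrite("pics/c4.png",np.hstack([cv2.resize(a,None,fx=4,fy=4,interpolation=2),cv2.resize(b,None,fx=1.8,fy=2,interpolation=2)]))
```

```text
11.6 [ 0.63368577 -0.17725961  0.1837294 ] 0.5156794100205631 45.424851179122925 [1.29891383 3.96963685 5.76099195]
```

Gripped: 45 N at about 44 mm. Now I turn counter-clockwise, rising with the thread.

Call:
carry_out(moves=[[[0,0,-0.3],[0,0,-0.12],35],[[0,0,-0.3],[0,0,-0.12],35],[[0,0,-0.3],[0,0,-0.12],35],[[0,0,-0.3],[0,0,-0.12],35],[[0,0,-0.3],[0,0,-0.12],35]])

```text
clock: 12.12
position: [0.6337, -0.1772, 0.1853]
tool_rot: [-3.14, 0.04, -0.003]
force: [0.4, 3.9, 5.6]
gripper_width: 0.513
gripper_force: 45.5
```

Call:
carry_out(moves=[[[0,0,-0.3],[0,0,-0.12],35],[[0,0,-0.3],[0,0,-0.12],35],[[0,0,-0.3],[0,0,-0.12],35],[[0,0,-0.3],[0,0,-0.12],35],[[0,0,-0.3],[0,0,-0.12],35]])

```text
clock: 12.53
position: [0.6337, -0.1772, 0.1868]
tool_rot: [-3.012, -0.89, -0.003]
force: [0.0, 4.9, 5.1]
gripper_width: 0.515
gripper_force: 45.4
```

Run:
```python
from h import *
s=sense();r=R.from_rotvec(s["tool_rot"]).as_matrix();print(s["position"],s["gripper_width"],s["gripper_force"],s["force"],s["ft_torque"],np.arctan2(r[1,1],r[0,1]),s["joint_positions"].round(2))
acc=[]
for i in range(3):
    for c in("side","top"):
        camera(c)
        acc+=near("spout",c,np.array([.525,-.163,.112]),.02)
print(np.array(acc).mean(0))
```

```text
[ 0.63366595 -0.17719737  0.18677747] 0.5147628972323106 45.44706881046295 [0.02374222 4.90565238 5.07248464] [ 0.96348945 -0.08680891 -0.16906217] -0.9964112628737232 [-0.17  0.52  0.55  1.56 -0.29  1.15 -0.56]
[ 0.5265     -0.16376667  0.11443333]
```

Call:
carry_out(moves=[[[0,0,-0.3],[0,0,-0.12],35],[[0,0,-0.3],[0,0,-0.12],35],[[0,0,-0.3],[0,0,-0.12],35],[[0,0,-0.3],[0,0,-0.12],35],[[0,0,-0.3],[0,0,-0.12],35]])

```text
clock: 13.55
position: [0.6336, -0.1773, 0.1883]
tool_rot: [2.619, 1.734, 0.003]
force: [2.1, 5.6, 6.3]
gripper_width: 0.508
gripper_force: 46.0
```

Call:
carry_out(moves=[[[0,0,-0.3],[0,0,-0.12],35],[[0,0,-0.3],[0,0,-0.12],35],[[0,0,-0.3],[0,0,-0.12],35],[[0,0,-0.3],[0,0,-0.12],35],[[0,0,-0.3],[0,0,-0.12],35]])

```text
clock: 13.97
position: [0.6336, -0.1773, 0.1898]
tool_rot: [1.989, 2.431, 0.003]
force: [0.5, 4.5, 6.4]
gripper_width: 0.514
gripper_force: 46.1
```

Call:
carry_out(moves=[[[0,0,-0.3],[0,0,-0.12],35],[[0,0,-0.3],[0,0,-0.12],35],[[0,0,-0.3],[0,0,-0.12],35],[[0,0,-0.3],[0,0,-0.12],35],[[0,0,-0.3],[0,0,-0.12],35]])

```text
clock: 14.38
position: [0.6337, -0.1773, 0.1913]
tool_rot: [1.182, 2.909, 0.002]
force: [0.3, 4.8, 6.7]
gripper_width: 0.511
gripper_force: 46.1
```

Call:
carry_out(moves=[[[0,0,-0.3],[0,0,-0.12],35],[[0,0,-0.3],[0,0,-0.12],35],[[0,0,-0.3],[0,0,-0.12],35],[[0,0,-0.3],[0,0,-0.12],35],[[0,0,-0.3],[0,0,-0.12],35]])

```text
clock: 14.8
position: [0.6337, -0.1773, 0.1929]
tool_rot: [0.269, 3.128, 0.002]
force: [0.3, 5.1, 6.8]
gripper_width: 0.51
gripper_force: 46.0
```

Run:
```python
from h import *
s=sense();r=R.from_rotvec(s["tool_rot"]).as_matrix();print(s["clock"],s["position"],s["gripper_width"],s["gripper_force"],s["force"],np.arctan2(r[1,1],r[0,1]),s["joint_positions"].round(2))
A={"spout":[.525,-.163,.119],"collar_mid":[.634,-.176,.219],"carriage":[.634,-.176,.189]}
acc={k:[] for k in A}
for i in range(4):
    for c in("side","top"):
        camera(c)
        for k in A: acc[k]+=near(k,c,np.array(A[k]),.02)
for k in A: print(k,len(acc[k]),np.array(acc[k]).mean(0).round(4))
```

```text
14.8 [ 0.63371225 -0.1773132   0.19286085] 0.5102843623281079 46.04971468448639 [0.30994652 5.05652596 6.75935405] 1.3989465520713544 [ 0.2   0.47  0.    1.52 -0.    1.14  1.6 ]
spout 8 [ 0.525  -0.16    0.1212]
collar_mid 8 [ 0.6333 -0.1777  0.2186]
carriage 8 [ 0.6324 -0.1778  0.1882]
```

View pics/c4.png

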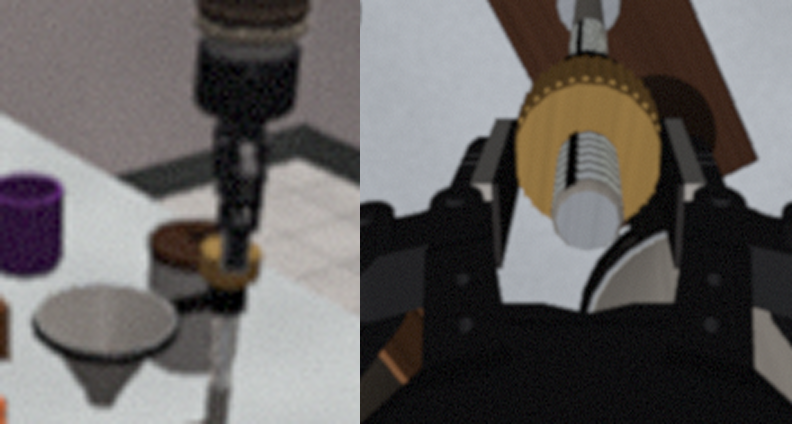

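The wrist crop shows the collar centred between the pads, at (590,150). The collar turned 3.6 rad and the spout is now at about 0.119–0.121 m, which is right. Next I release, rise and plan the tilted handle grasp. The tilt keeps the gripper body clear of the dripper later.

```bash
cat >> h.py <<'E'
def tilt(az,t,sgn=-1): # handle azimuth az; tool comes down, leaning outward by t; tool y = sgn*left of az
    z=-np.array([np.sin(t)*np.cos(az),np.sin(t)*np.sin(az),np.cos(t)]); y=sgn*np.array([-np.sin(az),np.cos(az),0])
    return R.from_matrix(np.c_[np.cross(y,z),y,z])
def tcp(bar,rot,back): return np.array(bar)+rot.as_matrix()[:,2]*back
E
python3 - <<'E'
from h import *
s=sense();st=(s["position"]+[0,0,.12],R.from_rotvec(s["tool_rot"]))
T=tilt(.03,.52); bar=[.587,.1535,.064]
pre=tcp(bar,T,.030-.115); print(pre, tcp(bar,T,.03))
m=st[1]*R.from_rotvec([0,0,1.45])
plan([([.62,-.02,.31],m,60,None),(pre+[0,0,.06],T,60,None),(pre,T,45,2)],st)
E
```

```text
[0.62921581 0.15476685 0.13776463] [0.5721003  0.15305287 0.03796542]
[[[3.2, 11.7, 0.2], [-0.0, -0.0, 0.1115], 60], [[4.5, 11.3, 0.2], [0.0, -0.0, 0.1115], 60], [[5.7, 10.7, 0.2], [0.0, -0.0, 0.1115], 60], [[6.8, 10.0, 0.2], [0.0, -0.0, 0.1116], 60], [[7.9, 9.2, 0.2], [0.0, 0.0, 0.1115], 60]]
[[[8.9, 8.3, 0.2], [-0.0, -0.0, 0.1116], 60], [[9.8, 7.2, 0.3], [-0.0, -0.0, 0.1115], 60], [[10.5, 6.1, 0.2], [-0.0, -0.0, 0.1116], 60], [[11.1, 4.9, 0.3], [-0.0, -0.0, 0.1115], 60], [[11.6, 3.6, 0.2], [-0.0, -0.0, 0.1116], 60]]
[[[11.9, 2.3, 0.3], [-0.0, -0.0, 0.1115], 60], [[12.2, 1.0, 0.2], [-0.0, 0.0, 0.1116], 60], [[12.2, -0.3, 0.3], [-0.0, -0.0, 0.1115], 60], [[13.5, -0.1, 8.6], [0.0297, -0.0325, 0.1114], 60], [[13.6, -1.3, 8.2], [0.0297, -0.0325, 0.1114], 60]]
[[[13.7, -2.6, 7.8], [0.0297, -0.0325, 0.1114], 60], [[13.6, -3.9, 7.5], [0.0297, -0.0325, 0.1114], 60], [[13.3, -5.2, 7.2], [0.0297, -0.0325, 0.1114], 60], [[12.9, -6.4, 6.9], [0.0297, -0.0325, 0.1114], 60], [[12.3, -7.6, 6.7], [0.0297, -0.0325, 0.1114], 60]]
[[[11.6, -8.8, 6.6], [0.0297, -0.0325, 0.1114], 60], [[10.8, -9.8, 6.5], [0.0297, -0.0325, 0.1113], 60], [[9.9, -10.8, 6.5], [0.0297, -0.0325, 0.1114], 60], [[8.8, -11.7, 6.5], [0.0298, -0.0325, 0.1113], 60], [[7.7, -12.4, 6.6], [0.0297, -0.0324, 0.1114], 60]]
[[[6.5, -12.9, 6.8], [0.0298, -0.0324, 0.1113], 60], [[14.9, -0.0, 26.1], [-0.0, -0.0, 0.0], 45], [[14.9, -0.0, 26.0], [-0.0, -0.0, 0.0], 45], [[0, 0, 0], [0, 0, 0], 45], [[0, 0, 0], [0, 0, 0], 45]]
```

Call:
carry_out(moves=[[[0,0,0],[0,0,0],64],[[0,0,0],[0,0,0],64],[[0,0,0],[0,0,0],64],[[0,0,0],[0,0,0],64],[[0,0,-5],[0,0,0],64]])

```text
clock: 16.82
position: [0.6319, -0.1787, 0.1957]
tool_rot: [-0.274, -3.127, 0.0]
force: [-0.0, 0.5, -0.1]
gripper_width: 0.751
gripper_force: 0.0
```

Call:
carry_out(moves=[[[0,0,-15],[0,0,0],64],[[0,0,-20],[0,0,0],64],[[0,0,-25],[0,0,0],64],[[0,0,-30],[0,0,0],60],[[0,0,-25],[0,0,0],60]])

```text
clock: 17.23
position: [0.6327, -0.1787, 0.3141]
tool_rot: [0.274, 3.129, -0.0]
force: [0.7, 0.8, 0.4]
gripper_width: 0.704
gripper_force: 0.0
```

Call:
carry_out(moves=[[[3.2,11.7,0.2],[0,0,0.112],60],[[4.5,11.3,0.2],[0,0,0.112],60],[[5.7,10.7,0.2],[0,0,0.112],60],[[6.8,10,0.2],[0,0,0.112],60],[[7.9,9.2,0.2],[0,0,0.112],60]])

```text
clock: 17.65
position: [0.6271, -0.1177, 0.3113]
tool_rot: [1.136, 2.929, -0.0]
force: [-0.4, -0.2, -0.5]
gripper_width: 0.703
gripper_force: 0.0
```

Call:
carry_out(moves=[[[8.9,8.3,0.2],[0,0,0.112],60],[[9.8,7.2,0.2],[0,0,0.112],60],[[10.5,6.1,0.2],[0,0,0.112],60],[[11.1,4.9,0.2],[0,0,0.112],60],[[11.6,3.6,0.2],[0,0,0.112],60]])

```text
clock: 18.07
position: [0.6218, -0.0571, 0.3103]
tool_rot: [1.901, 2.501, -0.0]
force: [0.3, 1.1, -0.6]
gripper_width: 0.702
gripper_force: 0.0
```

Call:
carry_out(moves=[[[11.9,2.3,0.2],[0,0,0.112],60],[[12.2,1,0.2],[0,0,0.112],60],[[12.2,-0.3,0.2],[0,0,0.112],60],[[13.5,-0.1,8.6],[0.03,-0.0325,0.111],60],[[13.6,-1.3,8.2],[0.03,-0.0325,0.111],60]])

```text
clock: 18.48
position: [0.6204, 0.0053, 0.2937]
tool_rot: [2.514, 1.875, -0.138]
force: [0.4, 0.1, -0.6]
gripper_width: 0.7
gripper_force: 0.0
```

Call:
carry_out(moves=[[[13.7,-2.6,7.8],[0.03,-0.0325,0.111],60],[[13.6,-3.9,7.5],[0.03,-0.0325,0.111],60],[[13.3,-5.2,7.2],[0.03,-0.0325,0.111],60],[[12.9,-6.4,6.9],[0.03,-0.0325,0.111],60],[[12.3,-7.6,6.7],[0.03,-0.0325,0.111],60]])

```text
clock: 18.9
position: [0.624, 0.0742, 0.249]
tool_rot: [2.901, 1.098, -0.474]
force: [0.9, 0.1, 0.1]
gripper_width: 0.707
gripper_force: 0.0
```

Call:
carry_out(moves=[[[11.6,-8.8,6.6],[0.03,-0.0325,0.111],60],[[10.8,-9.8,6.5],[0.03,-0.0325,0.111],60],[[9.9,-10.8,6.5],[0.03,-0.0325,0.111],50],[[8.8,-11.7,6.5],[0.03,-0.0325,0.111],50],[[7.7,-12.4,6.6],[0.03,-0.0325,0.111],50]])

```text
clock: 19.32
position: [0.6273, 0.1415, 0.2055]
tool_rot: [3.033, 0.221, -0.766]
force: [-0.4, -0.2, 0.6]
gripper_width: 0.583
gripper_force: 0.0
```

Run:
```python
from h import *
s=sense();r=R.from_rotvec(s["tool_rot"]);print(s["clock"],s["position"],s["joint_positions"].round(2));print(r.as_matrix().round(3))
acc=[]
for i in range(4):
    for c in ("wrist","side","top"):
        camera(c);x=near("mug_handle",c,np.array([.587,.154,.053]),.025);print(c,np.round(x,4))
T=tilt(.03,.52); bar=[.587,.1535,.064]
pre=tcp(bar,T,.030-.115)
plan([(pre,T,45,4),(pre+T.as_matrix()[:,2]*.075,T,45,4),(tcp(bar,T,.03),T,45,2)])
```

```text
19.3167 [0.62731834 0.14151629 0.20547659] [-0.45  0.83  0.43  1.05 -0.31  1.82 -1.49]
[[ 0.871  0.138 -0.472]
 [ 0.135 -0.99  -0.04 ]
 [-0.473 -0.029 -0.881]]
wrist [[0.5895 0.1488 0.0571]]
side []
top [[0.5845 0.1556 0.0534]]
wrist [[0.5884 0.1514 0.0555]]
side [[0.5842 0.1524 0.0536]]
top [[0.5844 0.152  0.0545]]
wrist [[0.5889 0.1514 0.0556]]
side [[0.5881 0.1527 0.0515]]
top [[0.5857 0.1538 0.0538]]
wrist [[0.5906 0.1496 0.0557]]
side [[0.5872 0.1516 0.0505]]
top [[0.5839 0.1542 0.0548]]
[[[8.9, -3.0, 14.6], [0.007, -0.0069, 0.0284], 45], [[9.0, -3.1, 14.6], [0.007, -0.0069, 0.0284], 45], [[9.0, -3.3, 14.6], [0.007, -0.007, 0.0284], 45], [[9.0, -3.4, 14.5], [0.0069, -0.0069, 0.0284], 45], [[-0.0, 0.0, 18.8], [0.0, -0.0, -0.0], 45]]
[[[-0.0, 0.0, 18.7], [0.0, -0.0, -0.0], 45], [[-0.0, 0.0, 18.8], [0.0, -0.0, -0.0], 45], [[-0.0, 0.0, 18.7], [0.0, -0.0, -0.0], 45], [[-0.0, 0.0, 20.0], [0.0, -0.0, -0.0], 45], [[-0.0, 0.0, 20.0], [0.0, -0.0, -0.0], 45]]
```

Run:
```python
from h import *
T=tilt(.02,.45); bar=[.5875,.1525,.064]
pre=tcp(bar,T,.030-.115)
plan([(pre,T,45,4),(pre+T.as_matrix()[:,2]*.075,T,45,4),(tcp(bar,T,.03),T,45,2)])
print(tcp(bar,T,.03))
```

```text
[[[7.5, -2.8, 14.6], [0.0071, 0.0106, 0.0308], 45], [[7.3, -2.9, 14.7], [0.0071, 0.0106, 0.0309], 45], [[7.1, -3.0, 14.8], [0.0071, 0.0106, 0.0308], 45], [[6.8, -3.1, 14.9], [0.0072, 0.0105, 0.0309], 45], [[-0.0, -0.0, 18.7], [-0.0, 0.0, -0.0], 45]]
[[[-0.0, -0.0, 18.8], [-0.0, 0.0, -0.0], 45], [[-0.0, -0.0, 18.7], [-0.0, 0.0, -0.0], 45], [[-0.0, -0.0, 18.8], [-0.0, 0.0, -0.0], 45], [[-0.0, -0.0, 20.0], [-0.0, 0.0, -0.0], 45], [[-0.0, -0.0, 20.0], [-0.0, 0.0, -0.0], 45]]
[0.57445364 0.15223904 0.03698659]
```

Call:
carry_out(moves=[[[7.5,-2.8,14.6],[0.007,0.0106,0.031],45],[[7.3,-2.9,14.7],[0.007,0.0106,0.031],45],[[7.1,-3,14.8],[0.007,0.0106,0.031],45],[[6.8,-3.1,14.9],[0.007,0.0106,0.031],45],[[0,0,15],[0,0,0],45]])

```text
clock: 20.93
position: [0.6181, 0.1535, 0.1259]
tool_rot: [3.058, 0.027, -0.698]
force: [-0.1, 0.3, -0.2]
gripper_width: 0.527
gripper_force: 0.0
```

Run:
```python
from h import *
import cv2
s=sense();print(s["clock"],s["position"],s["joint_positions"].round(2));print(R.from_rotvec(s["tool_rot"]).as_matrix().round(3))
T=tilt(.02,.45); bar=[.5875,.1525,.064]
plan([(tcp(bar,T,.03),T,45,5)])
im=camera("wrist")["color"][:,:,::-1];cv2.imwrite("pics/w5.png",im)
```

```text
20.9333 [0.61808166 0.1534723  0.12592266] [-0.49  0.84  0.44  1.21 -0.36  1.61 -1.59]
[[ 0.901  0.018 -0.434]
 [ 0.016 -1.    -0.009]
 [-0.434  0.001 -0.901]]
[[[-0.1, 0.1, 19.8], [0.0, -0.0002, -0.0005], 45], [[-0.1, 0.1, 19.8], [0.0, -0.0002, -0.0005], 45], [[-0.2, 0.1, 19.8], [0.0, -0.0002, -0.0004], 45], [[-0.1, 0.0, 19.8], [0.0, -0.0001, -0.0005], 45], [[-0.2, 0.1, 19.9], [0.0001, -0.0002, -0.0004], 45]]
```

View pics/w5.png

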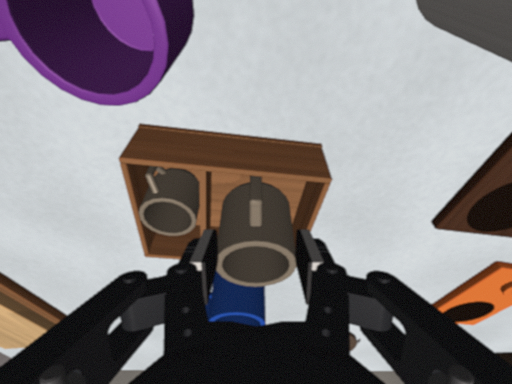

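The wrist view shows the handle at (256,195), midway between the fingers at (212,265) and (305,265). Going in along the tool axis and gripping.

Call:
carry_out(moves=[[[0,0,20],[0,0,0],45],[[0,0,20],[0,0,0],45],[[0,0,20],[0,0,0],45],[[0,0,15],[0,0,0],45],[[0,0,10],[0,0,0],45]])

```text
clock: 21.4
position: [0.58, 0.1523, 0.0495]
tool_rot: [3.057, 0.03, -0.702]
force: [-0.5, -0.2, 1.0]
gripper_width: 0.528
gripper_force: 0.0
```

Call:
carry_out(moves=[[[0,0,7],[0,0,0],45],[[0,0,7],[0,0,0],45],[[0,0,0],[0,0,0],30],[[0,0,0],[0,0,0],20],[[0,0,0],[0,0,0],20]])

```text
clock: 21.82
position: [0.5757, 0.1521, 0.0386]
tool_rot: [3.058, 0.03, -0.698]
force: [-0.3, -0.2, -1.1]
gripper_width: 0.237
gripper_force: 0.0
```

Run:
```python
from h import *
import cv2
s=sense();print(s["clock"],s["position"],s["force"],s["gripper_width"],s["joint_positions"].round(2))
a=camera("wrist")["color"][150:350,130:380,::-1];b=camera("side")["color"][100:220,180:290,::-1]
cv2.imwrite("pics/w6.png",np.hstack([cv2.resize(a,(500,400),interpolation=2),cv2.resize(b,None,fx=2.7,fy=10/3,interpolation=2)]))
```

```text
21.8167 [0.57569995 0.15212589 0.03858436] [-0.25555826 -0.20651105 -1.06748142] 0.23692272636562886 [-0.51  0.86  0.42  1.41 -0.38  1.41 -1.56]
```

View pics/w6.png

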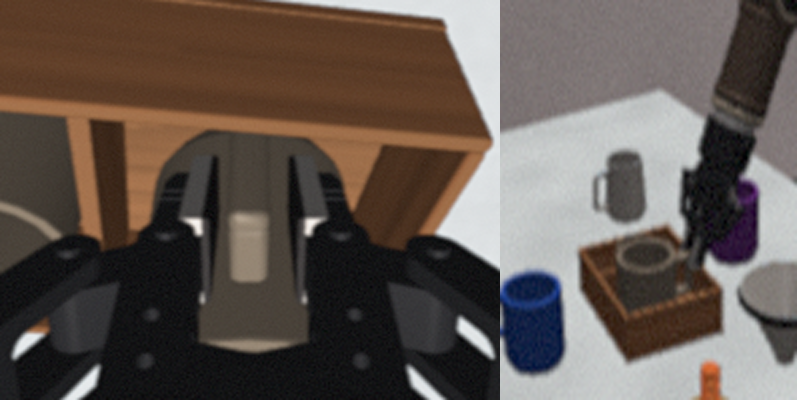

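The handle's top stub is at (250,245), between the fingers at x 210 and 300. Closing.

Call:
carry_out(moves=[[[0,0,0],[0,0,0],4],[[0,0,0],[0,0,0],4],[[0,0,0],[0,0,0],4],[[0,0,0],[0,0,0],4],[[0,0,0],[0,0,0],4]], force=110)

```text
clock: 22.33
position: [0.5758, 0.1523, 0.0387]
tool_rot: [3.058, 0.03, -0.697]
force: [1.3, 1.1, 6.0]
gripper_width: 0.096
gripper_force: 108.0
```

Run:
```python
from h import *
s=sense();print(s["clock"],s["position"],s["tool_rot"],s["force"],s["gripper_width"]*85.4,s["gripper_force"])
p=s["position"];r=R.from_rotvec(s["tool_rot"])
plan([(p+[0,0,.03],r,4,5)])
```

```text
22.3333 [0.57575035 0.15227943 0.03868935] [ 3.05845115  0.02988957 -0.69703195] [1.29929735 1.1099224  6.03329746] 8.16942629223745 108.00012174993753
[[[-2.6, 0.0, -5.4], [0.0, 0.0, 0.0], 4], [[-2.6, 0.0, -5.4], [0.0, 0.0, 0.0], 4], [[-2.6, 0.0, -5.4], [0.0, 0.0, -0.0], 4], [[-2.6, 0.0, -5.4], [0.0, 0.0, -0.0], 4], [[-2.6, 0.0, -5.4], [0.0, 0.0, -0.0], 4]]
```

Call:
carry_out(moves=[[[-2.6,0,-5.4],[0,0,0],4],[[-2.6,0,-5.4],[0,0,0],4],[[-2.6,0,-5.4],[0,0,0],4],[[-5,0,-10.4],[0,0,0],4],[[-5,0,-10.4],[0,0,0],4]])

```text
clock: 22.75
position: [0.5747, 0.1521, 0.0796]
tool_rot: [3.057, 0.03, -0.701]
force: [0.3, -1.1, -4.6]
gripper_width: 0.101
gripper_force: 107.9
```

Call:
carry_out(moves=[[[-6,0,-12.4],[0,0,0],4],[[-6,0,-12.4],[0,0,0],4],[[-6,0,-12.4],[0,0,0],4],[[-5,0,-10.4],[0,0,0],4],[[-4,0,-8.4],[0,0,0],4]])

```text
clock: 23.17
position: [0.5754, 0.1523, 0.1431]
tool_rot: [3.058, 0.03, -0.697]
force: [-1.0, 0.6, -4.7]
gripper_width: 0.096
gripper_force: 108.0
```

Run:
```python
from h import *
import cv2
s=sense();print(s["clock"],s["position"],s["tool_rot"],s["force"],s["ft_torque"],s["gripper_width"]*85.4,s["gripper_force"],s["joint_positions"].round(2))
m=[];q=[];h=[]
for i in range(4):
    for c in ("side","top"):
        im=camera(c)
        m+=near("mug",c,np.array([.517,.152,.105]),.06);q+=near("mug_rim",c,np.array([.517,.152,.195]),.06);h+=near("mug_handle",c,np.array([.587,.152,.14]),.06)
for v in(m,q,h): print(len(v),np.mean(v,0).round(4),np.std(v,0).round(4))
```

```text
23.1667 [0.57544305 0.15225131 0.14313033] [ 3.05836595  0.02998271 -0.69731857] [-1.00490841  0.61110683 -4.67708993] [ 0.03088812 -1.26006959 -0.08227275] 8.223924587833716 107.99598142504692 [-0.53  0.75  0.45  1.34 -0.34  1.57 -1.59]
8 [0.5192 0.1513 0.1056] [0.0018 0.0016 0.0019]
8 [0.5166 0.1508 0.1957] [0.0032 0.0007 0.0016]
8 [0.587  0.1527 0.156 ] [0.002  0.0017 0.0022]
```

The mug is lifted and hanging nearly upright. Next I carry it to the near side of the stand, turning the handle to about +109° (clear of the post).

```bash
cat >> h.py <<'E'
def mugto(s,m0,mug,d):
    Z=R.from_rotvec([0,0,d]); return np.array(mug)+Z.apply(s["position"]-np.array(m0)), Z*R.from_rotvec(s["tool_rot"])
E
python3 - <<'E'
from h import *
s=sense(); m0=[.5185,.1510,.107]
w=[mugto(s,m0,m,d) for m,d in [([.52,.11,.12],.6),([.525,.03,.12],1.3),([.533,-.025,.10],1.88)]]
for k in w: print(k[0])
plan([(a,b,4,None) for a,b in w],wmax=.115)
E
```

```text
[0.56599629 0.1429086  0.15411621]
[0.5389796  0.08480151 0.15411621]
[0.51466088 0.02850057 0.13411621]
[[[-2.3, 1.5, -1.3], [-0.0435, 0.0001, -0.0901], 4], [[-2.5, 1.4, -1.2], [-0.0435, 0.0001, -0.09], 4], [[-2.6, 1.2, -1.2], [-0.0435, 0.0001, -0.0901], 4], [[-2.7, 1.0, -1.1], [-0.0435, 0.0, -0.09], 4], [[-2.7, 0.8, -1.1], [-0.0434, 0.0001, -0.0901], 4]]
[[[-2.8, 0.6, -1.0], [-0.0435, 0.0, -0.09], 4], [[-7.2, 4.5, 3.5], [-0.0435, 0.0001, -0.0901], 4], [[-7.5, 3.7, 3.6], [-0.0435, 0.0001, -0.09], 4], [[-7.8, 2.8, 3.8], [-0.0435, 0.0001, -0.0901], 4], [[-8.1, 2.0, 3.9], [-0.0435, 0.0001, -0.09], 4]]
[[[-8.2, 1.1, 3.9], [-0.0435, 0.0001, -0.0901], 4], [[-8.2, 0.1, 4.0], [-0.0434, 0.0, -0.09], 4], [[-8.2, -0.8, 4.0], [-0.0435, 0.0001, -0.0901], 4], [[-7.6, -1.6, 7.4], [-0.042, 0.0001, -0.087], 4], [[-7.5, -2.6, 7.3], [-0.042, 0.0001, -0.0871], 4]]
[[[-7.2, -3.5, 7.2], [-0.042, 0.0, -0.087], 4], [[-6.9, -4.4, 7.0], [-0.042, 0.0001, -0.0871], 4], [[-6.4, -5.3, 6.8], [-0.0421, 0.0, -0.087], 4], [[-6.0, -6.0, 6.5], [-0.042, 0.0001, -0.0871], 4], [[0, 0, 0], [0, 0, 0], 4]]
```

Call:
carry_out(moves=[[[-2.3,1.5,-1.3],[-0.0435,0,-0.09],4],[[-2.5,1.4,-1.2],[-0.0435,0,-0.09],4],[[-2.6,1.2,-1.2],[-0.0435,0,-0.09],4],[[-2.7,1,-1.1],[-0.0435,0,-0.09],4],[[-2.7,0.8,-1.1],[-0.0435,0,-0.09],4]])

```text
clock: 25.18
position: [0.5675, 0.1446, 0.152]
tool_rot: [2.853, 0.765, -0.653]
force: [0.7, 0.4, -3.9]
gripper_width: 0.096
gripper_force: 108.0
```

Call:
carry_out(moves=[[[-2.8,0.6,-1],[-0.0435,0,-0.09],4],[[-7.2,4.5,3.5],[-0.0435,0,-0.09],4],[[-7.5,3.7,3.6],[-0.0435,0,-0.09],4],[[-7.8,2.8,3.8],[-0.0435,0,-0.09],4],[[-8.1,2,3.9],[-0.0435,0,-0.09],4]])

```text
clock: 25.6
position: [0.5502, 0.11, 0.154]
tool_rot: [2.498, 1.405, -0.572]
force: [0.2, -0.7, -4.6]
gripper_width: 0.096
gripper_force: 108.1
```

Run:
```python
from h import *
s=sense();print(s["clock"],s["position"],s["force"],s["gripper_force"],s["joint_positions"].round(2));print(R.from_rotvec(s["tool_rot"]).as_matrix().round(3))
```

```text
25.6 [0.5501941  0.10995293 0.1540301 ] [ 0.22993196 -0.68003791 -4.58257687] 108.07427309453487 [-0.65  0.6   0.31  1.54  0.1   1.38 -0.94]
[[ 0.468  0.854 -0.226]
 [ 0.769 -0.519 -0.372]
 [-0.435 -0.    -0.9  ]]
```

Tracking well; continuing.

Call:
carry_out(moves=[[[-8.2,1.1,3.9],[-0.0435,0,-0.09],4],[[-8.2,0.1,4],[-0.0435,0,-0.09],4],[[-8.2,-0.8,4],[-0.0435,0,-0.09],4],[[-7.6,-1.6,7.4],[-0.042,0,-0.087],4],[[-7.5,-2.6,7.3],[-0.042,0,-0.087],4]])

```text
clock: 26.02
position: [0.5303, 0.0665, 0.1475]
tool_rot: [2.029, 1.923, -0.464]
force: [-0.1, -0.2, -4.4]
gripper_width: 0.095
gripper_force: 108.0
```

Call:
carry_out(moves=[[[-7.2,-3.5,7.2],[-0.042,0,-0.087],4],[[-6.9,-4.4,7],[-0.042,0,-0.087],4],[[-6.4,-5.3,6.8],[-0.042,0,-0.087],4],[[-6,-6,6.5],[-0.042,0,-0.087],4],[[0,0,0],[0,0,0],4]])

```text
clock: 26.43
position: [0.5114, 0.0256, 0.1339]
tool_rot: [1.6, 2.24, -0.372]
force: [-0.7, -0.4, -4.9]
gripper_width: 0.096
gripper_force: 108.1
```

```bash
cat > meas.py <<'E'
from h import *
import sys
ref=np.array(eval(sys.argv[1])); hz=np.array(eval(sys.argv[2])) 
s=sense();print(s["clock"],s["position"],s["force"].round(1),s["joint_positions"].round(2));print(R.from_rotvec(s["tool_rot"]).as_matrix().round(3))
m=[];q=[];h=[];sp=[]
for i in range(4):
    for c in ("side","top"):
        camera(c)
        m+=near("mug",c,ref,.05);q+=near("mug_rim",c,ref+[0,0,.092],.05);h+=near("mug_handle",c,ref+hz,.05);sp+=near("spout",c,np.array([.5257,-.1625,.1195]),.025)
for n,v in zip("mrhs",(m,q,h,sp)): print(n,len(v),np.mean(v,0).round(4) if v else 0,np.std(v,0).round(4) if v else 0)
E
python3 meas.py [.533,-.025,.10] [-.023,.067,.048]
```

```text
26.4333 [0.51137599 0.02559016 0.13389637] [-0.7 -0.4 -4.9] [-0.64  0.32  0.2   2.03  0.49  0.92 -0.45]
[[-0.293  0.946  0.138]
 [ 0.851  0.324 -0.414]
 [-0.436 -0.004 -0.9  ]]
m 5 [ 0.5294 -0.0254  0.0986] [0.0009 0.0007 0.0015]
r 7 [ 0.533  -0.0286  0.1883] [0.0042 0.0015 0.002 ]
h 8 [0.5088 0.041  0.1491] [0.0019 0.0029 0.0025]
s 8 [ 0.5262 -0.1617  0.12  ] [0.0007 0.0041 0.0016]
```

Run:
```python
from h import *
s=sense();r=R.from_rotvec(s["tool_rot"]);p=s["position"]
a=p+[0,0,-.077];b=a+[-.003,-.062,0]
plan([(a,r,4,5),(b,r,4,5)])
```

```text
[[[6.7, 0.0, 13.9], [0.0, 0.0, 0.0], 4], [[6.7, 0.0, 13.9], [0.0, 0.0, 0.0], 4], [[6.7, 0.0, 13.8], [-0.0, 0.0, -0.0], 4], [[6.7, 0.0, 13.9], [-0.0, 0.0, -0.0], 4], [[6.8, 0.0, 13.8], [-0.0, 0.0, -0.0], 4]]
[[[-10.4, -4.6, 5.0], [-0.0, 0.0, -0.0], 4], [[-10.4, -4.6, 5.0], [-0.0, 0.0, -0.0], 4], [[-10.4, -4.5, 5.1], [-0.0, 0.0, -0.0], 4], [[-10.4, -4.6, 5.0], [-0.0, 0.0, -0.0], 4], [[-10.4, -4.5, 5.1], [-0.0, 0.0, -0.0], 4]]
```

Call:
carry_out(moves=[[[6.7,0,13.9],[0,0,0],4],[[6.7,0,13.9],[0,0,0],4],[[6.7,0,13.9],[0,0,0],4],[[6.7,0,13.9],[0,0,0],4],[[6.7,0,13.8],[0,0,0],4]])

```text
clock: 28.85
position: [0.5148, 0.0286, 0.0566]
tool_rot: [1.602, 2.237, -0.367]
force: [0.8, -0.3, -5.2]
gripper_width: 0.099
gripper_force: 108.1
```

Call:
carry_out(moves=[[[-10.4,-4.6,5],[0,0,0],4],[[-10.4,-4.6,5],[0,0,0],4],[[-10.4,-4.6,5],[0,0,0],4],[[-10.4,-4.6,5],[0,0,0],4],[[-10.4,-4.6,5],[0,0,0],4]])

```text
clock: 29.27
position: [0.5116, -0.0355, 0.0583]
tool_rot: [1.603, 2.236, -0.367]
force: [0.5, -0.0, -4.7]
gripper_width: 0.098
gripper_force: 108.2
```

```bash
python3 meas.py [.528,-.09,.02] [-.023,.067,.048]
```

```text
29.2667 [ 0.51162722 -0.03549229  0.05825756] [ 0.5 -0.  -4.7] [-0.56  0.42  0.25  2.14  0.58  0.68 -0.48]
[[-0.288  0.947  0.141]
 [ 0.853  0.321 -0.413]
 [-0.436  0.001 -0.9  ]]
m 8 [ 0.5273 -0.0884  0.0225] [0.0009 0.0017 0.0014]
r 7 [ 0.5295 -0.0907  0.1126] [0.0035 0.001  0.0018]
h 7 [ 0.5055 -0.0207  0.072 ] [0.001  0.0029 0.001 ]
s 7 [ 0.5254 -0.1609  0.1206] [0.0014 0.0027 0.0015]
```

Run:
```python
from h import *
s=sense();r=R.from_rotvec(s["tool_rot"]);p=s["position"]
plan([(p+[0,0,-.0015],r,4,1),(p+[-.0026,-.073,-.0015],r,4,9)])
print(r.inv().apply([0,0,-1]))
```

```text
[[[0.7, 0.0, 1.4], [0.0, 0.0, 0.0], 4], [[-6.8, -2.9, 3.3], [0.0, 0.0, 0.0], 4], [[-6.8, -2.9, 3.3], [0.0, 0.0, 0.0], 4], [[-6.8, -2.9, 3.3], [0.0, 0.0, 0.0], 4], [[-6.8, -2.9, 3.3], [0.0, 0.0, 0.0], 4]]
[[[-6.9, -2.9, 3.3], [0.0, 0.0, 0.0], 4], [[-6.8, -2.9, 3.3], [0.0, 0.0, 0.0], 4], [[-6.9, -2.9, 3.3], [0.0, 0.0, 0.0], 4], [[-6.8, -2.8, 3.3], [0.0, 0.0, 0.0], 4], [[-6.9, -2.9, 3.3], [0.0, 0.0, 0.0], 4]]
[4.35758178e-01 8.89307639e-05 9.00063777e-01]
```

Call:
carry_out(moves=[[[0.7,0,1.4],[0,0,0],4],[[-6.8,-2.9,3.3],[0,0,0],4],[[-6.8,-2.9,3.3],[0,0,0],4],[[-6.8,-2.9,3.3],[0,0,0],4],[[-6.8,-2.9,3.3],[0,0,0],4]])

```text
clock: 31.68
position: [0.5099, -0.0674, 0.0558]
tool_rot: [1.603, 2.237, -0.368]
force: [0.1, 1.0, -4.3]
gripper_width: 0.094
gripper_force: 108.1
```

Call:
carry_out(moves=[[[-6.9,-2.9,3.3],[0,0,0],4],[[-6.8,-2.9,3.3],[0,0,0],4],[[-6.9,-2.9,3.3],[0,0,0],4],[[-6.8,-2.9,3.3],[0,0,0],4],[[-6.9,-2.9,3.3],[0,0,0],4]])

```text
clock: 32.1
position: [0.5087, -0.1075, 0.0559]
tool_rot: [1.602, 2.237, -0.368]
force: [0.3, -0.4, -5.5]
gripper_width: 0.096
gripper_force: 108.1
```

```bash
python3 meas.py [.5257,-.1625,.02] [-.023,.067,.048]
```

```text
32.1 [ 0.50866338 -0.10752062  0.05590821] [ 0.3 -0.4 -5.5] [-0.45  0.41  0.29  2.18  0.62  0.6  -0.38]
[[-0.29   0.947  0.14 ]
 [ 0.852  0.322 -0.413]
 [-0.436 -0.    -0.9  ]]
m 8 [ 0.5251 -0.1609  0.0203] [0.0009 0.0014 0.0019]
r 8 [ 0.5277 -0.1641  0.1108] [0.0036 0.0016 0.0016]
h 8 [ 0.5022 -0.0938  0.0713] [0.002  0.0016 0.002 ]
s 8 [ 0.5258 -0.161   0.1202] [0.0011 0.0029 0.0008]
```

Call:
carry_out(moves=[[[0.4,0,0.9],[0,0,0],4],[[0.4,0,0.9],[0,0,0],4],[[0.4,0,0.9],[0,0,0],4],[[0,0,0],[0,0,0],4],[[0,0,0],[0,0,0],4]])

```text
clock: 34.52
position: [0.5087, -0.1067, 0.0528]
tool_rot: [1.602, 2.237, -0.368]
force: [-0.7, 0.9, -5.1]
gripper_width: 0.097
gripper_force: 108.2
```

Call:
carry_out(moves=[[[0.4,0,0.9],[0,0,0],4],[[0,0,0],[0,0,0],4],[[0.2,0,0.5],[0,0,0],4],[[0,0,0],[0,0,0],4],[[0,0,0],[0,0,0],4]])

```text
clock: 34.93
position: [0.5089, -0.1068, 0.0515]
tool_rot: [1.602, 2.237, -0.367]
force: [0.3, -0.2, -3.0]
gripper_width: 0.1
gripper_force: 108.3
```

Call:
carry_out(moves=[[[0.2,0,0.5],[0,0,0],4],[[0,0,0],[0,0,0],4],[[0.2,0,0.5],[0,0,0],4],[[0,0,0],[0,0,0],4],[[0,0,0],[0,0,0],4]])

```text
clock: 35.35
position: [0.509, -0.1068, 0.0504]
tool_rot: [1.602, 2.237, -0.367]
force: [-0.5, 0.7, -2.1]
gripper_width: 0.098
gripper_force: 108.5
```

Call:
carry_out(moves=[[[0.2,0,0.5],[0,0,0],4],[[0,0,0],[0,0,0],9],[[0,0,0],[0,0,0],12],[[0,0,0],[0,0,0],18],[[0,0,0],[0,0,0],24]], force=20)

```text
clock: 35.77
position: [0.509, -0.1072, 0.05]
tool_rot: [1.602, 2.237, -0.368]
force: [0.7, -0.2, -0.8]
gripper_width: 0.277
gripper_force: 0.0
```

Call:
carry_out(moves=[[[0,0,0],[0,0,0],36],[[0,0,0],[0,0,0],36],[[0,0,0],[0,0,0],36],[[0,0,0],[0,0,0],36],[[0,0,0],[0,0,0],36]])

```text
clock: 36.18
position: [0.5089, -0.1069, 0.0498]
tool_rot: [1.602, 2.237, -0.368]
force: [-0.2, -0.4, 0.1]
gripper_width: 0.422
gripper_force: 0.0
```

```bash
python3 meas.py [.5257,-.1625,.016] [-.023,.067,.048]
python3 - <<'E'
from bench import *
import cv2,numpy as np
a=camera("wrist")["color"][100:384,100:400,::-1];b=camera("side")["color"][130:260,250:350,::-1]
cv2.imwrite("pics/w7.png",np.hstack([cv2.resize(a,(440,416),interpolation=2),cv2.resize(b,(320,416),interpolation=2)]))
E
```

```text
36.1833 [ 0.50885121 -0.10693864  0.04981427] [-0.2 -0.4  0.1] [-0.45  0.42  0.29  2.18  0.63  0.58 -0.39]
[[-0.29   0.947  0.14 ]
 [ 0.852  0.322 -0.413]
 [-0.436 -0.    -0.9  ]]
m 6 [ 0.5262 -0.162   0.0123] [0.0024 0.0008 0.0057]
r 8 [ 0.5263 -0.1618  0.1079] [0.0036 0.0016 0.0051]
h 8 [ 0.5025 -0.0942  0.0635] [0.0014 0.0009 0.0014]
s 8 [ 0.5253 -0.1598  0.1196] [0.0013 0.0024 0.0015]
```

View pics/w7.png

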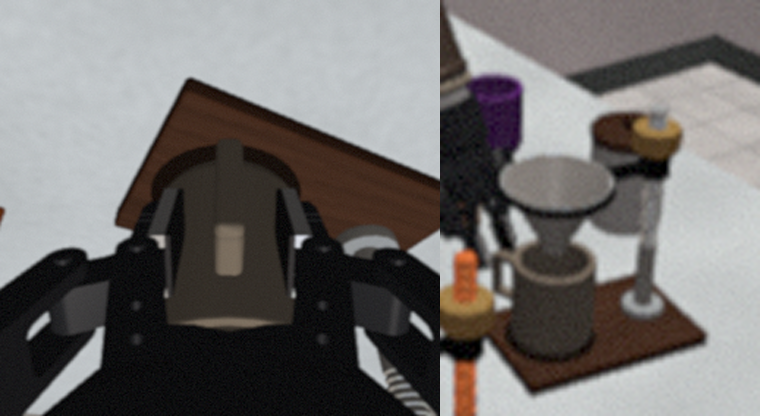

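The mug stands upright on the pad, with the mouth at side-crop pixel (555,265) under the spout. The handle is free between the open fingers at (230,250). Backing off along the tool axis.

Call:
carry_out(moves=[[[0,0,-12],[0,0,0],36],[[0,0,-20],[0,0,0],36],[[0,0,-25],[0,0,0],36],[[0,0,-30],[0,0,0],36],[[0,0,-30],[0,0,0],36]])

```text
clock: 38.7
position: [0.4916, -0.0584, 0.156]
tool_rot: [1.603, 2.238, -0.369]
force: [0.6, -0.0, 0.3]
gripper_width: 0.418
gripper_force: 0.0
```

Call:
carry_out(moves=[[[0,0,-30],[0,0,0],36],[[0,0,-20],[0,0,0],36],[[0,0,0],[0,0,0],36],[[0,0,0],[0,0,0],36],[[0,0,0],[0,0,0],36]])

```text
clock: 39.12
position: [0.485, -0.0385, 0.1994]
tool_rot: [1.602, 2.237, -0.369]
force: [-0.7, -0.5, -0.7]
gripper_width: 0.42
gripper_force: 0.0
```

```bash
python3 meas.py [.5257,-.1625,.016] [-.023,.067,.048]
```

```text
39.1167 [ 0.4849748  -0.03847926  0.19943315] [-0.7 -0.5 -0.7] [-0.57  0.15  0.21  2.07  0.5   1.   -0.32]
[[-0.29   0.947  0.139]
 [ 0.852  0.322 -0.413]
 [-0.436 -0.001 -0.9  ]]
m 7 [ 0.5268 -0.163   0.0142] [0.0011 0.0008 0.0058]
r 8 [ 0.5267 -0.1619  0.1066] [0.0031 0.0016 0.0016]
h 7 [ 0.5033 -0.0935  0.0624] [0.0017 0.001  0.0012]
s 8 [ 0.5255 -0.1601  0.1199] [0.0013 0.003  0.001 ]
```

The mug is centred to within about 2 mm, the gap is about 12–13 mm, and the arm is clear.

```bash
python3 -c "
from bench import close_job
print(close_job())"
```

```text
the job is handed in; nothing more can be done
None
```

The job is handed in, though `close_job()` gave no verdict: by camera the spout hangs about 12–13 mm above the mug's rim, and the mug stands upright on the pad, centred to about 2 mm, with the arm clear.

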